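Find the blind bore by feel and present it bore-up

TASK

The square aluminium spacer block has a blind bore in one of its two ends; the other end is solid. Find the bored end by feel: offer the block's ends to the stub ends of the T-shaped gauge until one slides well on over a stub (about 20 mm of the stub in the bore), then draw it off again. Turn the block so that the bore points straight up and finish while holding it there, still, in the gripper, at least 15 cm clear of the bench and touching nothing else; do not put it down or let go at the end, and leave the other things on the bench where they are.

Things in the scene. Friction and masses are not known exactly. Their poses are not given: they have to be found in the camera images.
- spacer: aluminium block 44 x 44 x 64 mm, 0.3 kg, lying loose on a long side. Origin at its centre (22 mm above the bench); x runs along its length, ends at x = -32 and +32 mm; y, z square to the long sides. One end has a central blind bore, 24 mm in diameter, 38 mm deep; the other is solid and flat. Which end is bored is not told by the pose: find it by trying or looking.
- gauge: rigid steel T-shaped gauge fixed to the bench: base plate 70 x 90 x 14 mm, upright post 16 mm in diameter, and on it a level cross bar, axis 130 mm above the bench, 10 mm in diameter with a free stub each side and a collar 22 mm in diameter, 30 mm long at the post. Origin under the post on the bench; y along the cross bar, z up.
- stub_left (a point): centre of the tip of the gauge's stub on its +y side, 64 mm from the post's axis, 130 mm above the bench; the stub runs from here back along the gauge's -y; 49 mm of it are free before the collar. Axes as the gauge's.
- stub_right (a point): centre of the tip of the gauge's stub on its -y side, 64 mm from the post's axis, 130 mm above the bench; the stub runs from here back along the gauge's +y; 49 mm are free. Axes as the gauge's.
- short_blank: bystander, loose: short solid aluminium slab 44 x 44 mm, 24 mm high; origin under its centre. Leave it.
- long_blank: bystander, loose: solid aluminium bar 110 mm long (x), 30 x 30 mm; origin under its centre. Leave it.
- bearing: bystander, loose: steel bearing ring 42 mm across, 12 mm high, lying flat; origin under its centre. Leave it.
- driver: bystander, loose: screwdriver lying along its x axis., about 200 mm long and under 30 mm high. Leave it.
- wrench: bystander, loose: steel wrench lying along its x axis., about 200 mm long and under 30 mm high. Leave it.
- coffee: bystander, loose: lidded paper coffee cup, 84 mm across at the lid, 114 mm high; origin under its centre. Leave it.
- oiler: bystander, loose: grey oil bottle, 50 mm across, 130 mm high; origin under its centre. Leave it.
There are look-alikes about, which are no part of the job. What is shaped like the spacer but blue or orange is not meant.

How it is judged:
By the outcome, as a careful person would: the job done as asked, in the order asked, and still so for the second after the job is handed in, while the arm keeps its last pose, push and grip.
It also fails if it takes over 61 s, if anything falls off the work surface, if the arm or the gripper's body presses on something with over 40 N, if the wrist force passes 120 N, or if a joint passes its speed limit or range.

ROBOT

A 6-joint arm with a two-finger parallel gripper is mounted at the origin on the work surface. World frame = base frame: x ahead of the robot, y to its left, z up, the work surface at z = 0. Lengths are in mm, angles in rad, forces in N, time in s.
With the tool pointing down it reaches from about 200 to 875 mm from the base axis. Payload 3.4 kg.
Tool frame: the origin (TCP) lies at the very end of the fingers, on their centre line; the grasp point (between the pads) lies 19 mm behind it; z points along the fingers, y is the line along which they close (so a half turn about z gives the same grasp; the last joint's range is limited). The gripper opens to 94 mm and grips with 3 to 60 N. Pads are 16 mm wide; open, the fingers measure 119 mm over their backs; the gripper's body (75 mm by 177 mm) begins 78 mm behind the grasp point.
Start: joints at [-1.23, 0.276, 1.505, -0, 1.361, -0.121], TCP at [256.202, -514.807, 205.493] pointing down, gripper open.
Joint ranges: [-2.89, 2.89], [-0.75, 2.08], [0.22, 2.7], [-1.18, 4.32], [0.11, 2.71], [-2.7, 2.7]. Speed limits (rad/s): [2.57, 2.57, 3.14, 3.14, 3.14, 3.14].

INTERFACE

Orientations are given as a unit quaternion [w, x, y, z].
In Python, from station import get_state, grab_frame, calibration, sign_off gives the robot as it stands. The module is installed in compiled form; this text tells all that it offers.
- The arm moves only by the shell command python3 -m inch 'ROWS' [FORCE]. ROWS is JSON, one flat list of numbers, 5 for each row, row after row: the opening, from 0 (shut) to 1 (fully open), then the shift along the world's x, y, z in m, then the turn about the world's z in degrees. A call has 1 to 20 rows; each row shifts and turns the commanded pose from where the row before left it; what a row does not reach is not made up. A row lasts 1/12 s, in which the tool goes at most 41.7 mm and 7.16 degrees, less where a joint would pass 70% of its speed; a pose out of reach is approached as far as the arm can. A call with a gripper value outside its range is refused whole. The fingers move at their own pace and stop on an object; FORCE is the grip in N (left out, the last holds). Time passes only in rows, so rows that do not move let the fingers close. It gives the time, the measured TCP pose, the force, the opening and the grip force at its end, in the units of the state.
- get_state(): the state, without advancing time (a new reading comes with each control period).
- grab_frame(name): name is "scene" or "side" or "wrist"; returns the picture (420x560x3 uint8, blue, green, red); there is no depth.
- calibration(name): a dict with "intrinsics" (3x3 intrinsics, pixels), "dist_coeffs" ([k1, k2, p1, p2, k3] as OpenCV has them; the pictures are not rectified), "R" (3x3) and "t" (3): a world point X has camera coordinates R X + t; the wrist camera has in their place "tool_from_camera" (4x4, takes a point from camera to tool coordinates, whose origin is the TCP and whose axes are the flange's). Camera axes: x right, y down, z forward; pixel columns grow to the right and rows downward; lengths in mm; the calibration is good to about 2 mm. A picture is of the moment at which its call begins: read the wrist's pose just before it. calibration takes no time and is no camera call.
- sign_off(): hands the job in; it is judged then, once.
The state is a dict: "t": time; "joint_positions": joint angles; "qvel": joint speeds; "effort": joint torques, N m; "tool_pos": TCP position; "tcp_rot": TCP orientation; "wrist_force": force on the tool from outside, world axes, zero at the start; "torque": the same for the moment, N m; "opening": opening from 0.0 (shut) to 1.0 (fully open); "grasp_force": force on a finger pad.
Only numpy, scipy, OpenCV 4.12 (cv2) and the standard library are available. Lean on these libraries where they do the work, as an engineer would, in place of code of your own. Each camera call takes 0.05 s, during which the arm holds its last target. There are 200 camera calls.

## Working session

There is one attempt and no reset: what is moved stays moved. The work goes in short steps, Python scripts to look and compute and a shell command to move; the robot and the scene stay as the last step left them, time stands still between calls to the robot, and variables do not carry over. Pictures are saved under pics/ and viewed, at most 10 in all, crops included, and the job is handed in when it is done.

```bash
mkdir -p pics; cat > h.py <<'E'
import numpy as np, cv2
from station import *
def cam(n, st=None):
    c=calibration(n); K=np.array(c["intrinsics"],float); d=np.array(c["dist_coeffs"],float)
    if "R" in c: R=np.array(c["R"]); t=np.array(c["t"]).ravel()
    else:
        st=st or get_state(); w,x,y,z=st["tcp_rot"]
        from scipy.spatial.transform import Rotation as Ro
        T=np.eye(4); T[:3,:3]=Ro.from_quat([x,y,z,w]).as_matrix(); T[:3,3]=st["tool_pos"]
        M=np.linalg.inv(T@np.array(c["tool_from_camera"])); R=M[:3,:3]; t=M[:3,3]
    return K,d,R,t
def ray(C,uv):
    K,d,R,t=C; p=cv2.undistortPoints(np.array(uv,float).reshape(-1,1,2),K,d)[:,0]
    return -R.T@t, np.c_[p,np.ones(len(p))]@R
def onplane(C,uv,z):
    o,v=ray(C,uv); return o+v*((z-o[2])/v[:,2])[:,None]
def proj(C,X):
    K,d,R,t=C; return cv2.projectPoints(np.array(X,float).reshape(-1,3),cv2.Rodrigues(R)[0],t,K,d)[0][:,0]
E
python3 - <<'E'
from h import *
print(get_state())
for n in("scene","side","wrist"):
    cv2.imwrite(f"pics/{n}0.png",grab_frame(n)); C=cam(n); print(n,(-C[2].T@C[3]).round(),C[2][2].round(2),C[0][0,0])
E
```

```text
{'t': 0.0, 'joint_positions': array([-1.22997345e+00,  2.76572808e-01,  1.50610185e+00, -3.24838108e-05,
        1.36069975e+00, -1.21022009e-01]), 'qvel': array([ 0.00237771, -0.00088966,  0.00251892, -0.00129513, -0.00104931,
       -0.00172894]), 'effort': array([ 1.90355684e-03, -4.04570389e+01, -2.37225902e+01,  7.04180938e-02,
        3.43189202e-02, -1.29530526e-04]), 'tool_pos': array([ 256.00370119, -514.23842127,  204.62986775]), 'tcp_rot': array([-8.83758254e-04,  9.73454519e-01,  2.28878800e-01, -1.13496476e-04]), 'wrist_force': array([ 0.13910181, -0.4337517 , -0.94983398]), 'torque': array([-0.01057102, -0.00752858,  0.02399208]), 'grasp_force': 0.0, 'opening': 1.0026491096812502}
scene [1604.  334.  972.] [-0.76 -0.2  -0.62] 505.0316294934778
side [ 463. -593.  884.] [ 0.1   0.63 -0.77] 455.3022179564682
wrist [ 324. -481.  384.] [-0.24 -0.12 -0.96] 329.42702370559715
```

View pics/scene0.png

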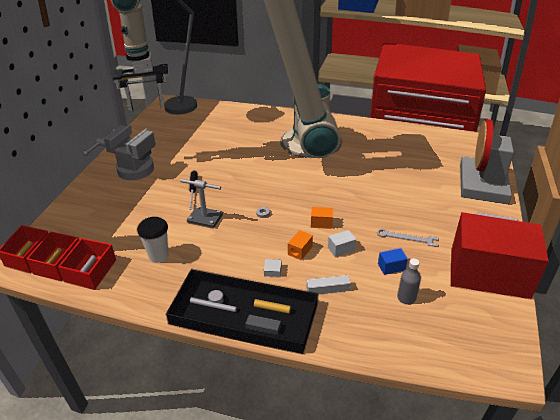

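View pics/side0.png

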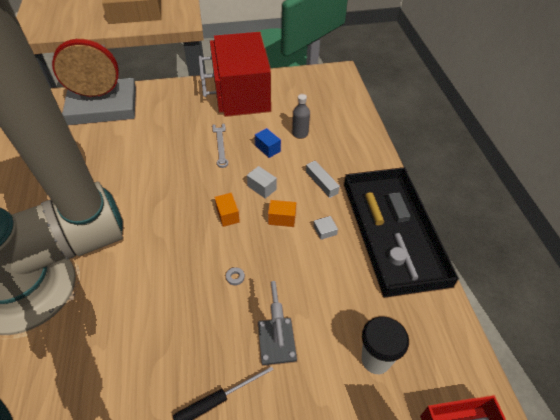

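```bash
python3 - <<'E'
from h import *
a=cv2.imread("pics/scene0.png")[195:305,250:450]; b=cv2.imread("pics/side0.png")[120:245,200:360]
cv2.imwrite("pics/c1.png",np.vstack([cv2.resize(a,(560,308),interpolation=2),cv2.resize(b,(373,291),interpolation=2).copy() if 0 else cv2.copyMakeBorder(cv2.resize(b,(373,291),interpolation=2),0,0,0,187,0)]))
a=cv2.imread("pics/scene0.png")[160:235,165:235]; b=cv2.imread("pics/side0.png")[270:375,235:320]
cv2.imwrite("pics/c2.png",np.hstack([cv2.resize(a,(392,420),interpolation=2),cv2.resize(b,(340,420),interpolation=2)]))
E
```

```text
(no output)
```

View pics/c1.png

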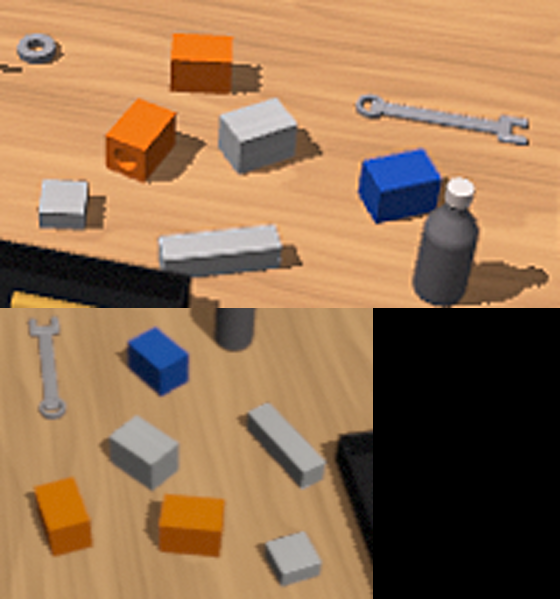

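View pics/c2.png

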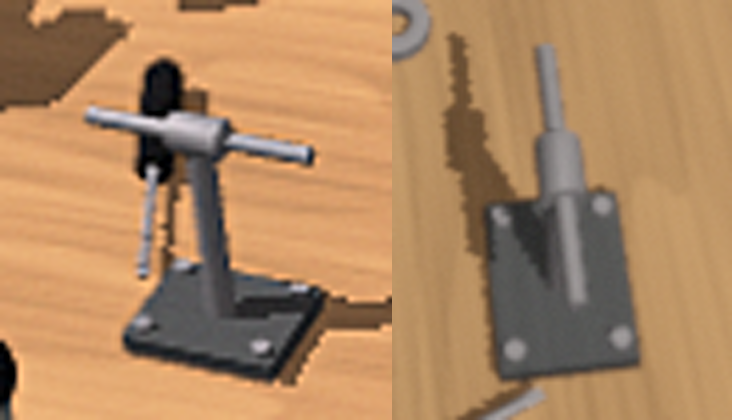

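```bash
python3 - <<'E'
from h import *
S=cam("scene");D=cam("side")
s=lambda L:[(250+u/2.8,195+v/2.8) for u,v in L]
d=lambda L:[(200+u/2.331,120+(v-308)/2.331) for u,v in L]
print("tips scene",onplane(S,[(180.7,180.5),(220.5,187.7)],130).round(1).tolist())
print("tips side",onplane(D,[(272.75,281.5),(281.25,345.5)],130).round(1).tolist())
# detect spacer top via brightness
for n,C,box in(("scene",S,(325,225,362,262)),("side",D,(240,165,285,215))):
    im=cv2.imread(f"pics/{n}0.png");x0,y0,x1,y1=box;c=im[y0:y1,x0:x1].astype(int)
    grey=(c.max(2)-c.min(2)<22)
    v=c.max(2)
    print(n,np.histogram(v[grey],bins=range(60,256,12)))
    for th in (150,165,175,185):
        m=((grey)&(v>th)).astype(np.uint8)
        n2,l,st,ce=cv2.connectedComponentsWithStats(m); k=1+st[1:,4].argmax()
        cn=cv2.findContours((l==k).astype(np.uint8),0,1)[0][0]
        h=cv2.approxPolyDP(cn,3,True)[:,0]+[x0,y0]
        W=onplane(C,h,44)[:,:2]
        print(th,st[k,4],h.tolist(),W.round().tolist())
im=cv2.imread("pics/scene0.png")
for n,C in(("scene",S),("side",D)):
    im=cv2.imread(f"pics/{n}0.png");hsv=cv2.cvtColor(im,cv2.COLOR_BGR2HSV)
    m=cv2.inRange(hsv,(5,200,120),(14,255,255))
    for c in cv2.findContours(m,0,1)[0]:
        if cv2.contourArea(c)>150:
            b=c.reshape(-1,2).mean(0); print(n,b,onplane(C,[b],25).round())
E
```

```text
tips scene [[523.1, -274.8, 130.0], [528.4, -147.9, 130.0]]
tips side [[529.4, -151.0, 130.0], [524.0, -277.7, 130.0]]
scene (array([ 12, 106,  94,   2,  11,  66,  15,   3,   2,   6,   5,  28, 186,
         5,   0,   0]), array([ 60,  72,  84,  96, 108, 120, 132, 144, 156, 168, 180, 192, 204,
       216, 228, 240, 252]))
150 234 [[355, 239], [348, 230], [329, 236], [335, 245]] [[554.0, 248.0], [521.0, 223.0], [559.0, 176.0], [592.0, 199.0]]
165 230 [[355, 239], [348, 230], [329, 236], [335, 244]] [[554.0, 248.0], [521.0, 223.0], [559.0, 176.0], [588.0, 198.0]]
175 227 [[355, 239], [348, 230], [329, 236], [335, 244]] [[554.0, 248.0], [521.0, 223.0], [559.0, 176.0], [588.0, 198.0]]
185 221 [[355, 239], [348, 230], [329, 236], [335, 244]] [[554.0, 248.0], [521.0, 223.0], [559.0, 176.0], [588.0, 198.0]]
side (array([  0, 139,  25,  10,  63,  52,  14,   5,  17, 271,   0,   0,   0,
         0,   0,   0]), array([ 60,  72,  84,  96, 108, 120, 132, 144, 156, 168, 180, 192, 204,
       216, 228, 240, 252]))
150 292 [[248, 174], [264, 186], [275, 178], [259, 167]] [[524.0, 221.0], [558.0, 174.0], [590.0, 196.0], [555.0, 242.0]]
165 272 [[248, 174], [263, 185], [275, 178], [259, 167]] [[524.0, 221.0], [556.0, 177.0], [590.0, 196.0], [555.0, 242.0]]
175 55 [[254, 170], [271, 180], [257, 169], [261, 168]] [[541.0, 233.0], [579.0, 191.0], [549.0, 235.0], [560.0, 237.0]]Traceback (most recent call last):
  File "<stdin>", line 15, in <module>
ValueError: attempt to get argmax of an empty sequence
```

```bash
python3 - <<'E'
from h import *
S=cam("scene");D=cam("side")
print("bottle",onplane(S,[(408,299)],0).round(),onplane(D,[(302,103)],125).round())
print("orange",onplane(D,[(227,203),(283,209),(268,138)],44).round().tolist())
print("orange",onplane(S,[(322,211),(303,238),(394,254)],44).round().tolist())
print("driver",onplane(D,[(175,413),(225,395),(270,370)],15).round().tolist())
print("cup",onplane(D,[(385,338)],114).round().tolist())
g=np.array([556.5,210])+18*np.array([-.607,.794]); print(g, g-np.array(get_state()["tool_pos"])[:2])
E
```

```text
bottle [[700. 413.   0.]] [[693. 381. 125.]]
orange [[462.0, 133.0, 44.0], [593.0, 92.0, 44.0], [595.0, 349.0, 44.0]]
orange [[455.0, 135.0, 44.0], [585.0, 108.0, 44.0], [588.0, 360.0, 44.0]]
driver [[323.0, -323.0, 15.0], [415.0, -306.0, 15.0], [504.0, -274.0, 15.0]]
cup [[709.0, -286.0, 114.0]]
[545.574 224.292] [289.49015896 738.66067492]
```

```bash
python3 -m inch '[1,0.0145,0.037,0,5.05, 1,0.0145,0.037,0,5.05, 1,0.0145,0.037,0,5.05, 1,0.0145,0.037,0,5.05, 1,0.0145,0.037,0,5.05, 1,0.0145,0.037,0,5.05, 1,0.0145,0.037,0,5.05, 1,0.0145,0.037,0,5.05, 1,0.0145,0.037,0,5.05, 1,0.0145,0.037,0,5.05, 1,0.0145,0.037,0,5.05, 1,0.0145,0.037,0,5.05, 1,0.0145,0.037,0,5.05, 1,0.0145,0.037,0,5.05, 1,0.0145,0.037,0,5.05, 1,0.0145,0.037,0,5.05, 1,0.0145,0.037,0,5.05, 1,0.0145,0.037,0,5.05, 1,0.0145,0.037,0,5.05, 1,0.0145,0.037,0,5.05]'
python3 - <<'E'
from h import *
st=get_state();im=grab_frame("wrist");cv2.imwrite("pics/w1.png",im);C=cam("wrist",st)
w,x,y,z=st["tcp_rot"];print(st["tool_pos"],"yaw",np.degrees(np.arctan2(2*x*y,x*x-y*y))-90)
print(proj(C,[[556.5,210,44],[574,187,44]]))
hsv=cv2.cvtColor(im,cv2.COLOR_BGR2HSV)
for th in(130,150,170,190):
    m=cv2.inRange(hsv,(0,0,th),(180,45,255))
    for c in cv2.findContours(m,0,1)[0]:
        if cv2.contourArea(c)>900:
            h=cv2.approxPolyDP(c,6,True)[:,0]; print(th,cv2.contourArea(c),h.tolist(),onplane(C,h,44)[:,:2].round().tolist())
E
```

```text
t: 1.82
tool_pos: [546.3, 227.2, 205.2]
tcp_rot: [-0.0, 0.44, 0.898, -0.0]
wrist_force: [1.0, -0.5, 0.8]
opening: 0.997
grasp_force: 0.0
[546.26351911 227.22435003 205.16412246] yaw 37.73562614102063
[[279.8845071  211.07190872]
 [279.71113513 236.35909655]]
130 2266.0 [[259, 181], [260, 236], [299, 237], [300, 180]] [[519.0, 223.0], [557.0, 174.0], [591.0, 199.0], [552.0, 250.0]]
130 1342.0 [[333, 0], [315, 0], [268, 64], [276, 75], [283, 71], [276, 83], [262, 80], [268, 58], [261, 61], [262, 84], [281, 82], [283, 66]] [[473.0, 397.0], [460.0, 387.0], [458.0, 319.0], [470.0, 316.0], [474.0, 322.0], [475.0, 310.0], [462.0, 304.0], [455.0, 323.0], [452.0, 317.0], [465.0, 301.0], [478.0, 314.0], [471.0, 326.0]]
150 2244.5 [[299, 180], [259, 181], [261, 237], [299, 237]] [[552.0, 249.0], [519.0, 223.0], [558.0, 174.0], [591.0, 199.0]]
170 2207.5 [[299, 180], [259, 181], [261, 237], [299, 237]] [[552.0, 249.0], [519.0, 223.0], [558.0, 174.0], [591.0, 199.0]]
```

View pics/w1.png

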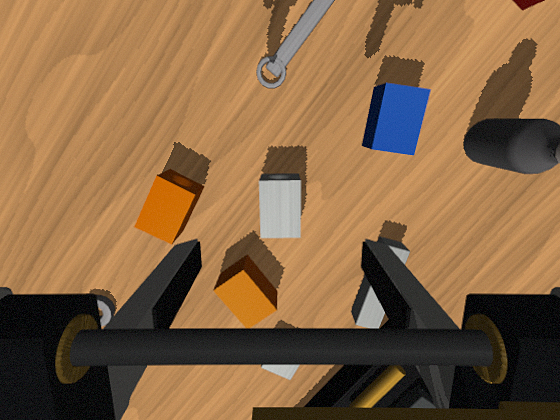

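```bash
python3 -m inch '[1,-0.002,-0.0015,-0.03,0, 1,0,0,-0.035,0, 1,0,0,-0.035,0, 1,0,0,-0.035,0, 1,0,0,-0.035,0, 1,0,0,-0.02,0, 1,0,0,-0.011,0, 1,0,0,0,0, 0.3,0,0,0,0, 0.3,0,0,0,0, 0.3,0,0,0,0, 0.3,0,0,0,0, 0.3,0,0,0,0, 0.3,0,0,0,0, 0.3,0,0,0,0]' 40
```

```text
t: 3.12
tool_pos: [544.3, 223.8, 4.9]
tcp_rot: [0.0, 0.443, 0.897, 0.0]
wrist_force: [-0.5, -0.4, -0.1]
opening: 0.537
grasp_force: 0.0
```

```bash
python3 -m inch '[0.3,0,0,0,0, 0.3,0,0,0,0, 0.3,0,0,0,0, 0.3,0,0,0,0, 0.3,0,0,0.01,0, 0.3,0,0,0.03,0, 0.3,0,0,0.04,0, 0.3,0,0,0.04,0, 0.3,0,0,0.04,0, 0.3,0,0,0.04,0, 0.3,0,0,0,0]' 40
python3 - <<'E'
from h import *
st=get_state();im=grab_frame("wrist");C=cam("wrist",st)
w,x,y,z=st["tcp_rot"];yaw=np.degrees(np.arctan2(2*x*y,x*x-y*y))-90;print(st["tool_pos"],"yaw",yaw)
p=proj(C,[list(np.array(st["tool_pos"])+[0,0,41])])
print(p)
cv2.imwrite("pics/w2.png",im)
S=grab_frame("scene");D=grab_frame("side")
for n,I in(("scene",S),("side",D)):
    u,v=proj(cam(n),[np.array(st["tool_pos"])+[0,0,19]])[0].astype(int)
    a=I[v-50:v+50,u-50:u+50]; cv2.imwrite(f"pics/z_{n}.png",cv2.resize(a,(400,400)))
cv2.imwrite("pics/zz.png",np.hstack([cv2.imread("pics/z_scene.png"),cv2.imread("pics/z_side.png")]))
E
```

```text
t: 4.03
tool_pos: [547.9, 224.6, 213.2]
tcp_rot: [0.005, 0.443, 0.897, 0.005]
wrist_force: [2.1, 0.6, -1.7]
opening: 0.468
grasp_force: 39.8
[547.92560805 224.59741744 213.24648075] yaw 37.46223322210527
[[284.94381373 289.47791984]]
```

View pics/zz.png

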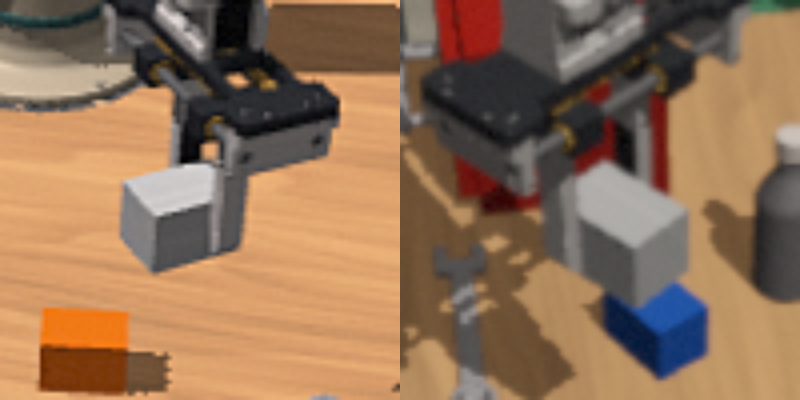

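```bash
python3 -m inch '[0.3,-0.0017,-0.036,0,-2.66, 0.3,-0.0017,-0.036,0,-2.66, 0.3,-0.0017,-0.036,0,-2.66, 0.3,-0.0017,-0.036,0,-2.66, 0.3,-0.0017,-0.036,0,-2.66, 0.3,-0.0017,-0.036,0,-2.66, 0.3,-0.0017,-0.036,0,-2.66, 0.3,-0.0017,-0.036,0,-2.66, 0.3,-0.0017,-0.036,0,-2.66, 0.3,-0.0017,-0.036,0,-2.66, 0.3,-0.0017,-0.036,0,-2.66, 0.3,-0.0017,-0.036,0,-2.66, 0.3,-0.0017,-0.036,0,-2.66, 0.3,-0.0017,-0.036,0,-2.66, 0.3,-0.0017,-0.036,0,-2.66, 0.3,0,0,0,0, 0.3,0,0,0,0, 0.3,0,0,0,0]'
python3 - <<'E'
from h import *
st=get_state()
w,x,y,z=st["tcp_rot"];print("yaw",np.degrees(np.arctan2(2*x*y,x*x-y*y))-90, st["tool_pos"])
E
```

```text
t: 5.68
tool_pos: [517.1, -315.0, 201.6]
tcp_rot: [-0.003, 0.722, 0.692, -0.0]
wrist_force: [0.4, 0.8, -3.2]
opening: 0.467
grasp_force: 39.8
yaw -2.469422407876607 [ 517.11464244 -314.95032767  201.60994193]
```

```bash
python3 -m inch '[0.3,0.0048,-0.001,-0.03,0, 0.3,0,0,-0.03,0, 0.3,0,0,-0.0285,0, 0.3,0,0,0,0, 0.3,0,0,0,0, 0.3,0,0,0,0, 0.3,0,0,0,0]'
python3 - <<'E'
from h import *
st=get_state()
w,x,y,z=st["tcp_rot"];print("yaw",np.degrees(np.arctan2(2*x*y,x*x-y*y))-90, st["tool_pos"])
o=[]
for n in("scene","side"):
    I=grab_frame(n);cv2.imwrite(f"pics/i_{n}.png",I);u,v=proj(cam(n),[[523.5,-285,130]])[0].astype(int)
    a=I[v-40:v+40,u-40:u+40]; print(n,u-40,v-40); o.append(cv2.resize(a,(400,400),interpolation=2))
cv2.imwrite("pics/ii.png",np.hstack(o))
E
```

```text
t: 6.27
tool_pos: [524.9, -317.7, 118.2]
tcp_rot: [0.002, 0.722, 0.692, 0.0]
wrist_force: [0.8, -1.0, -3.1]
opening: 0.467
grasp_force: 39.8
yaw -2.390021527722155 [ 524.90405421 -317.66023779  118.17706676]
scene 137 140
side 241 309
```

View pics/ii.png

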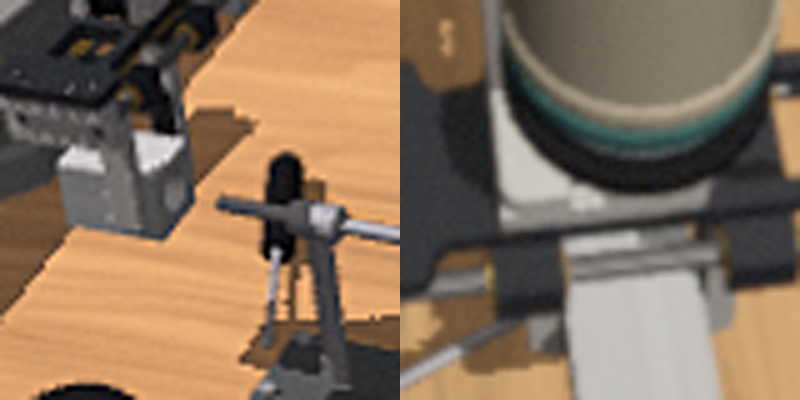

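```bash
python3 -m inch '[0.3,0,0,0,0, 0.3,0,0,0,0, 0.3,0,0,0,0, 0.3,0,0,0,0]'
python3 - <<'E'
from h import *
st=get_state();print(st["tool_pos"],st["qvel"].round(3))
I=grab_frame("scene"); print(get_state()["tool_pos"])
a=I[150:210,145:225];cv2.imwrite("pics/j.png",cv2.resize(a,(800,600),interpolation=2))
C=cam("scene");T=np.array(st["tool_pos"]);ax=np.array([.043,.999,0])
print("pred bore c",proj(C,[T+15*ax+[0,0,17.1],T+15*ax+[0,0,39],T+15*ax+[0,0,-5]]),"tip",proj(C,[[523.5,-276,130]]))
E
```

```text
t: 6.7
tool_pos: [523.5, -317.4, 116.3]
tcp_rot: [0.0, 0.722, 0.692, 0.0]
wrist_force: [-0.4, -0.2, -3.4]
opening: 0.467
grasp_force: 39.8
[ 523.5221156  -317.41475021  116.26398359] [ 0.001  0.004  0.003  0.001  0.001 -0.001]
[ 523.47358168 -317.36789942  116.11256651]
pred bore c [[171.86065079 178.47904943]
 [170.80808231 172.30709075]
 [172.91109504 184.60031123]] tip [[180.27318137 180.5268892 ]]
```

View pics/j.png

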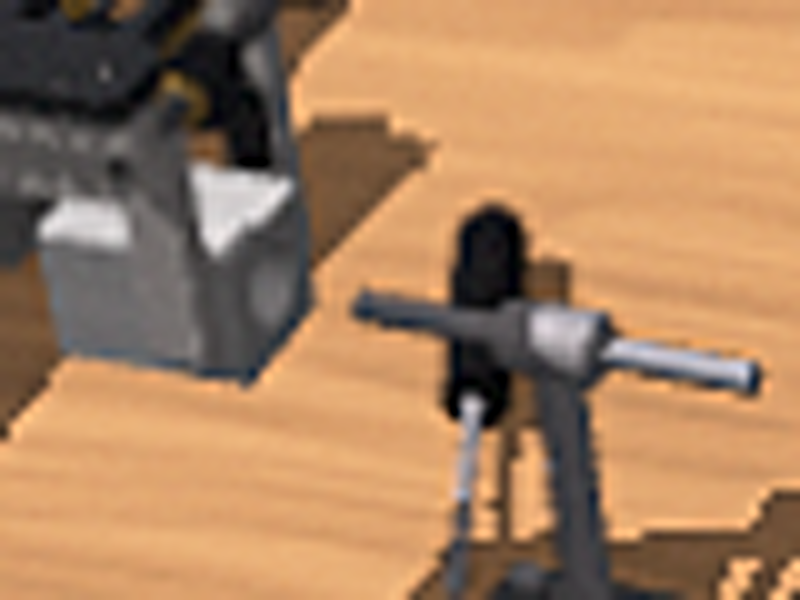

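```bash
python3 -m inch '[0.3,0,0,-0.0032,0, 0.3,0,0.006,0,0, 0.3,0.0005,0.006,0,0, 0.3,0,0.006,0,0, 0.3,0.0005,0.006,0,0, 0.3,0,0.004,0,0, 0.3,0,0.003,0,0, 0.3,0,0.003,0,0, 0.3,0,0,0,0, 0.3,0,0,0,0]'
```

```text
t: 7.58
tool_pos: [524.6, -283.3, 112.9]
tcp_rot: [0.0, 0.722, 0.692, -0.0]
wrist_force: [-0.0, -0.1, -3.6]
opening: 0.464
grasp_force: 39.8
```

```bash
python3 -m inch '[0.3,0.0005,0.005,0,0, 0.3,0,0.005,0,0, 0.3,0,0.004,0,0, 0.3,0,0,0,0, 0.3,0,0,0,0, 0.3,0,0,0,0]'
python3 - <<'E'
from h import *
o=[]
for n in("scene","side"):
    I=grab_frame(n);u,v=proj(cam(n),[[523.5,-270,130]])[0].astype(int)
    a=I[v-40:v+40,u-40:u+40]; print(n,u-40,v-40); o.append(cv2.resize(a,(400,400),interpolation=2))
cv2.imwrite("pics/k.png",np.hstack(o))
E
```

```text
t: 8.08
tool_pos: [525.1, -269.4, 112.8]
tcp_rot: [0.0, 0.722, 0.692, -0.0]
wrist_force: [-0.3, -0.2, -3.5]
opening: 0.468
grasp_force: 39.8
scene 142 140
side 240 301
```

View pics/k.png

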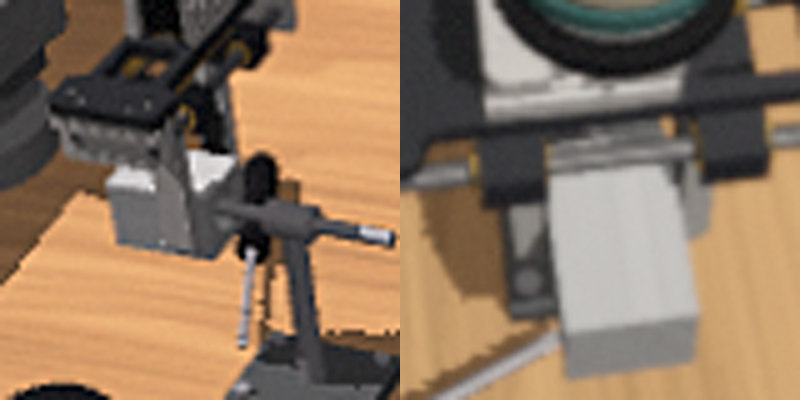

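```bash
python3 -m inch '[0.3,0,0.003,0,0, 0.3,0,0.002,0,0, 0.3,0,0,0,0, 0.3,0,0,0,0, 0.3,0,0,0,0]'; python3 -m inch '[0.3,0,-0.006,0,0, 0.3,-0.0005,-0.008,0,0, 0.3,0,-0.01,0,0, 0.3,-0.0005,-0.01,0,0, 0.3,0,-0.01,0,0, 0.3,-0.0005,-0.01,0,0, 0.3,0,-0.01,0,0, 0.3,0,0,0,0, 0.3,0,0,0,0]'
```

```text
t: 8.6
tool_pos: [525.0, -264.3, 112.8]
tcp_rot: [0.0, 0.722, 0.692, 0.0]
wrist_force: [0.4, -0.6, -4.0]
opening: 0.462
grasp_force: 39.8
t: 9.35
tool_pos: [523.3, -329.0, 112.6]
tcp_rot: [-0.0, 0.722, 0.691, 0.0]
wrist_force: [-0.0, 0.2, -4.5]
opening: 0.465
grasp_force: 39.8
```

```bash
python3 - <<'E'
from h import *
print("bearing",onplane(cam("side"),[(235,275)],12).round(),onplane(cam("scene"),[(263,212)],12).round())
E
python3 -m inch '[0.3,0,0,0.04,0, 0.3,0,0,0.04,0, 0.3,0,0,0,0, 0.3,-0.02,0.0313,0,0, 0.3,-0.0205,0.0313,0,0, 0.3,-0.0205,0.0313,0,0, 0.3,-0.0205,0.0313,0,0, 0.3,-0.0205,0.0313,0,0, 0.3,-0.0205,0.0313,0,0, 0.3,-0.0205,0.0313,0,0, 0.3,0,0,-0.03,0, 0.3,0,0,-0.04,0, 0.3,0,0,-0.04,0, 0.3,0,0,-0.03,0, 0.3,0,0,0,0, 0.3,0,0,0,0, 0.3,0,0,0,0]'
```

```text
bearing [[460. -52.  12.]] [[464. -45.  12.]]
t: 10.77
tool_pos: [381.9, -109.7, 54.1]
tcp_rot: [0.001, 0.722, 0.692, 0.001]
wrist_force: [0.4, 0.5, -3.4]
opening: 0.467
grasp_force: 39.8
```

```bash
python3 -m inch '[0.3,-0.01,0,-0.025,0, 0.3,0,0,-0.015,0, 0.3,0,0,-0.005,0, 0.3,0,0,0,0, 0.3,0,0,0,0, 0.3,0,0,0,0]'; python3 -m inch '[0.3,0,0,0,0, 0.3,0,0,0,0, 0.3,0,0,0,0, 0.3,0,-0.003,0.003,0, 0.3,0,-0.003,0.003,0, 0.3,0,-0.003,0.003,0, 0.3,0,-0.003,0.003,0, 0.3,0,-0.003,0.003,0, 0.3,0,-0.003,0.003,0, 0.3,0,-0.003,0.003,0, 0.3,0,-0.003,0.003,0, 0.3,0,-0.003,0.003,0, 0.3,0,-0.003,0.003,0]' 7
cat > q.py <<'E'
from h import *
import sys
st=get_state();T=np.array(st["tool_pos"]);print(T,st["wrist_force"],st["torque"])
for n in("scene","side"):
    I=grab_frame(n);cv2.imwrite(f"pics/{sys.argv[1]}_{n}.png",I);C=cam(n)
    u,v=proj(C,[T+[0,0,15]])[0].astype(int); a=I[v-50:v+40,u-45:u+45]
    cv2.imwrite(f"pics/{sys.argv[1]}{n}c.png",cv2.resize(a,(400,400),interpolation=2))
cv2.imwrite(f"pics/{sys.argv[1]}.png",np.hstack([cv2.imread(f"pics/{sys.argv[1]}{n}c.png") for n in("scene","side")]))
E
python3 q.py p1
```

```text
t: 11.27
tool_pos: [372.4, -110.1, 9.2]
tcp_rot: [0.002, 0.722, 0.692, 0.001]
wrist_force: [1.4, -0.3, -3.3]
opening: 0.465
grasp_force: 39.8
t: 12.35
tool_pos: [370.4, -139.5, 38.1]
tcp_rot: [-0.0, 0.722, 0.692, 0.0]
wrist_force: [-0.4, -0.5, -3.6]
opening: 0.467
grasp_force: 7.0
[ 370.44499923 -139.49485474   38.06451751] [-0.36389574 -0.46254862 -3.58115196] [ 0.0576526  -0.07833161  0.05250061]
```

```bash
python3 -m inch '[0.3,0,0,-0.015,0, 0.3,0,0,-0.01,0, 0.3,0,0,-0.004,0, 0.3,0,0,0,0, 0.3,0,0,0,0]'; python3 -m inch '[0.3,0,0,0,0, 0.3,0,0,0,0, 0.3,0,-0.003,0.003,0, 0.3,0,-0.003,0.003,0, 0.3,0,-0.003,0.003,0, 0.3,0,-0.003,0.003,0, 0.3,0,-0.003,0.003,0, 0.3,0,-0.003,0.003,0, 0.3,0,-0.003,0.003,0, 0.3,0,-0.003,0.003,0, 0.3,0,-0.003,0.003,0, 0.3,0,-0.003,0.003,0, 0.3,0,0,0,0, 0.3,0,0,0,0]' 4
python3 q.py p2
python3 - <<'E'
# silhouette change in side view between p1 (horizontal) and p2, relative to the TCP pixel
from h import *
for k in("p1","p2"):
    for n in("scenec","sidec"):
        c=cv2.imread(f"pics/{k}{n}.png"); h=cv2.cvtColor(c,cv2.COLOR_BGR2HSV)
        m=cv2.inRange(h,(0,0,150),(180,40,255)); n2,l,s,ce=cv2.connectedComponentsWithStats(m)
        print(k,n,[s[i].tolist() for i in range(1,n2) if s[i,4]>600])
E
```

```text
t: 12.87
tool_pos: [370.5, -139.1, 8.8]
tcp_rot: [-0.0, 0.722, 0.692, -0.0]
wrist_force: [-0.4, -0.1, -4.4]
opening: 0.466
grasp_force: 7.0
t: 14.03
tool_pos: [370.6, -169.4, 39.0]
tcp_rot: [0.0, 0.722, 0.692, 0.0]
wrist_force: [0.7, 0.4, -3.5]
opening: 0.47
grasp_force: 4.0
[ 370.64946327 -169.4492413    38.96416879] [ 0.74312867  0.44916101 -3.51525297] [-0.04056373 -0.07164031 -0.01700358]
p1 scenec [[129, 186, 44, 25, 734], [263, 347, 58, 36, 1070]]
p1 sidec [[39, 39, 46, 71, 1646], [59, 110, 146, 26, 1922], [151, 182, 103, 136, 12474]]
p2 scenec [[133, 204, 41, 38, 708], [0, 236, 74, 25, 981], [303, 356, 58, 36, 1071]]
p2 sidec [[32, 45, 48, 77, 1770], [53, 116, 92, 29, 1290], [152, 117, 51, 16, 610], [148, 192, 114, 162, 15615]]
```

```bash
cat > ang.py <<'E'
from h import *
import sys
def ang(k,T):
    C=cam("side");T=np.array(T);I=cv2.imread(f"pics/{k}_side.png");u,v=proj(C,[T+[0,0,15]])[0].astype(int)
    h=cv2.cvtColor(I,cv2.COLOR_BGR2HSV);u0=u-45;v0=v-50
    s=h[v0:v0+90,u0:u0+90]; m=cv2.inRange(s,(0,0,150),(180,40,255)); n2,l,st,ce=cv2.connectedComponentsWithStats(m)
    b=1+st[1:,4].argmax(); ys,xs=np.where(l==b); r=ys.max(); q=xs[ys>=r-1].mean()
    col=s[ys.min():r+25,int(round(q)),2].tolist()
    print(k,"edge px",q+u0,r+v0,"column V",col, "sat",s[ys.min():r+25,int(round(q)),1].tolist())
    G=T+[0,0,19]
    for a in range(0,91,15):
        c,si=np.cos(np.radians(a)),np.sin(np.radians(a))
        f=lambda along,up:G+[0,along*c+up*si,along*si+up*c] if 0 else G+np.array([-.043*0,along*c+up*(-si),along*si+up*c])
        p=proj(C,[f(-49,20),f(-49,-24),f(15,20)]); print(a,p.round().tolist())
ang(sys.argv[1],eval(sys.argv[2]))
E
python3 ang.py p1 '[370.4,-139.5,38.1]'; python3 ang.py p2 '[370.6,-169.4,39]'
```

```text
p1 edge px 188.6153846153846 327 column V [167, 183, 185, 184, 185, 186, 184, 183, 185, 184, 183, 183, 182, 183, 183, 183, 183, 182, 183, 183, 182, 182, 182, 181, 183, 182, 183, 183, 180, 156, 129, 126, 124, 125, 125, 126, 123, 123, 132, 168, 192, 195, 194, 195, 195, 195, 194, 194, 195] sat [8, 7, 10, 8, 8, 8, 8, 7, 10, 8, 7, 6, 7, 7, 10, 8, 7, 7, 7, 8, 8, 7, 7, 7, 8, 10, 8, 8, 7, 8, 8, 8, 8, 8, 10, 10, 10, 8, 23, 83, 116, 116, 118, 119, 116, 116, 117, 120, 118]
0 [[193.0, 325.0], [196.0, 335.0], [192.0, 295.0]]
15 [[194.0, 330.0], [197.0, 333.0], [192.0, 297.0]]
30 [[195.0, 333.0], [197.0, 331.0], [192.0, 299.0]]
45 [[196.0, 334.0], [197.0, 326.0], [192.0, 302.0]]
60 [[197.0, 333.0], [197.0, 321.0], [192.0, 305.0]]
75 [[197.0, 331.0], [197.0, 314.0], [193.0, 309.0]]
90 [[197.0, 327.0], [196.0, 307.0], [193.0, 312.0]]
p2 edge px 189.61111111111111 349 column V [95, 146, 190, 204, 206, 205, 207, 205, 205, 205, 204, 205, 205, 205, 204, 204, 203, 203, 204, 203, 203, 202, 201, 202, 201, 202, 202, 202, 202, 202, 201, 202, 201, 202, 202, 199, 198, 193, 192, 194, 193, 192, 193, 192, 192, 192, 193] sat [46, 10, 7, 5, 6, 7, 7, 6, 6, 6, 6, 6, 7, 6, 6, 6, 5, 6, 6, 6, 5, 6, 6, 5, 5, 6, 5, 6, 6, 6, 6, 8, 6, 6, 8, 21, 63, 111, 118, 118, 118, 118, 118, 120, 118, 118, 118]
0 [[194.0, 339.0], [197.0, 349.0], [193.0, 308.0]]
15 [[195.0, 344.0], [198.0, 348.0], [192.0, 310.0]]
30 [[196.0, 347.0], [198.0, 344.0], [192.0, 313.0]]
45 [[197.0, 348.0], [198.0, 340.0], [193.0, 316.0]]
60 [[198.0, 347.0], [198.0, 334.0], [193.0, 319.0]]
75 [[198.0, 344.0], [198.0, 327.0], [193.0, 323.0]]
90 [[198.0, 340.0], [197.0, 320.0], [194.0, 326.0]]
```

```bash
python3 -m inch '[0.3,0,0,0,0, 0.3,0,0,0,0, 0.3,0,0,-0.002,0, 0.3,0,0,-0.002,0, 0.3,0,-0.004,0,0, 0.3,0,-0.004,0,0, 0.3,0,-0.004,0,0, 0.3,0,-0.004,0,0, 0.3,0,-0.004,0,0, 0.3,0,-0.004,0,0, 0.3,0,-0.004,0,0, 0.3,0,0,0,0, 0.3,0,0,0,0]' 3
python3 q.py p3 | tee o; python3 ang.py p3 "[370.6,-197.4,35]"
```

```text
t: 15.22
tool_pos: [371.2, -198.0, 34.7]
tcp_rot: [0.001, 0.722, 0.692, 0.0]
wrist_force: [0.6, -0.5, -2.8]
opening: 0.47
grasp_force: 3.0
[ 371.17071923 -198.02940789   34.65806721] [ 0.61543194 -0.49711543 -2.8326956 ] [-0.08282361 -0.0556296   0.01444246]
p3 edge px 191.14285714285714 358 column V [138, 150, 161, 165, 165, 165, 165, 164, 166, 165, 165, 166, 166, 164, 164, 164, 163, 161, 163, 163, 162, 162, 161, 162, 164, 165, 163, 164, 165, 176, 190, 190, 190, 191, 190, 190, 190, 190, 189, 188, 188, 189, 189, 188, 187, 188] sat [13, 8, 10, 8, 9, 8, 8, 8, 8, 8, 11, 11, 11, 8, 8, 9, 9, 6, 8, 9, 8, 9, 8, 8, 9, 11, 9, 8, 17, 57, 107, 118, 121, 119, 118, 118, 121, 117, 119, 121, 119, 119, 120, 118, 121, 117]
0 [[195.0, 355.0], [198.0, 364.0], [193.0, 322.0]]
15 [[196.0, 360.0], [199.0, 362.0], [193.0, 324.0]]
30 [[197.0, 362.0], [199.0, 359.0], [193.0, 327.0]]
45 [[198.0, 363.0], [199.0, 354.0], [194.0, 330.0]]
60 [[199.0, 362.0], [199.0, 348.0], [194.0, 334.0]]
75 [[199.0, 359.0], [199.0, 341.0], [194.0, 338.0]]
90 [[199.0, 354.0], [198.0, 334.0], [195.0, 341.0]]
```

```bash
python3 -m inch '[0.3,0,0,-0.002,0, 0.3,0,0,-0.002,0, 0.3,0,0,-0.002,0, 0.3,0,0,0,0, 0.3,0,0,0,0, 0.6,0,0,0,0, 0.6,0,0,0,0, 0.6,0,0,0,0, 0.6,0,0,0,0]' 3
python3 q.py p4;python3 ang.py p4 "[371,-198,29]"
```

```text
t: 16.07
tool_pos: [370.5, -196.9, 28.6]
tcp_rot: [-0.0, 0.722, 0.692, 0.0]
wrist_force: [0.3, 0.3, 0.4]
opening: 0.597
grasp_force: 0.0
[ 370.45872618 -196.91061378   28.63591287] [0.3376546  0.30746916 0.4429673 ] [-0.00480056 -0.08474211  0.00598307]
p4 edge px 189.15384615384616 352 column V [117, 110, 156, 181, 183, 184, 183, 183, 182, 173, 152, 133, 127, 130, 132, 145, 170, 182, 184, 184, 184, 185, 185, 172, 135, 127, 126, 125, 126, 128, 125, 126, 127, 125, 126, 127, 139, 173, 193, 193, 194, 194, 195, 195, 194, 195, 193, 193] sat [9, 7, 10, 8, 6, 8, 8, 10, 10, 9, 8, 12, 8, 12, 8, 9, 8, 10, 8, 8, 7, 7, 8, 9, 8, 10, 10, 10, 8, 10, 8, 8, 8, 8, 8, 16, 40, 88, 116, 118, 117, 117, 116, 118, 116, 120, 119, 118]
0 [[196.0, 356.0], [199.0, 365.0], [194.0, 324.0]]
15 [[197.0, 361.0], [199.0, 364.0], [194.0, 326.0]]
30 [[198.0, 364.0], [200.0, 360.0], [194.0, 329.0]]
45 [[199.0, 365.0], [200.0, 355.0], [194.0, 332.0]]
60 [[199.0, 363.0], [200.0, 349.0], [195.0, 336.0]]
75 [[200.0, 360.0], [199.0, 342.0], [195.0, 339.0]]
90 [[200.0, 356.0], [199.0, 335.0], [195.0, 342.0]]
```

View pics/p4.png

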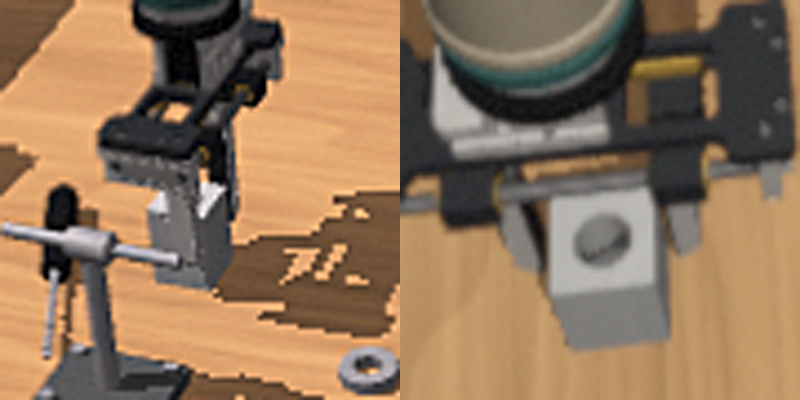

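```bash
python3 - <<'E'
from h import *
C=cam("side");u,v=proj(C,[np.array([370.46,-196.91,28.64])+[0,0,15]])[0].astype(int)
p=(u-45+202/4.444,v-50+240/4.444); print(onplane(C,[p],64))
E
```

```text
[[ 371.5187271  -213.58997478   64.        ]]
```

```bash
python3 -m inch '[0.6,0,-0.006,0,0, 0.6,0,-0.006,0,0, 0.6,0,-0.004,0,0, 0.6,0,0,-0.007,0, 0.6,0,0,-0.007,0, 0.6,0,0,0,0, 0.6,0,0,0,0, 0.3,0,0,0,0, 0.3,0,0,0,0, 0.3,0,0,0,0, 0.3,0,0,0,0, 0.3,0,0,0,0, 0.3,0,0,0,0, 0.3,0,0,0,0]' 40
python3 -m inch '[0.3,0,0,0.01,0, 0.3,0,0,0.025,0, 0.3,0,0,0.03,0, 0.3,0,0,0.03,0, 0.3,0,0,0.03,0, 0.3,0,0,0.03,0, 0.3,0,0,0.03,0, 0.3,0,0,0.025,0, 0.3,0,0,0.01,0, 0.3,0,0,0,0, 0.3,0,0,0,0, 0.3,0,0,0,0, 0.3,0,0,0,0, 0.3,0,0,0,0, 0.3,0,0,0,0, 0.3,0,0,0,0, 0.3,0,0,0,0]' 40
python3 - <<'E'
from h import *
st=get_state();print({k:np.round(v,3).tolist() for k,v in st.items()})
T=np.array(st["tool_pos"]);C=cam("side");I=grab_frame("side")
t0=T-[0,0,14.6]  # block bottom if gripped at TCP z 14.6
for dz in(64,0):
    print(dz,proj(C,[t0+[a,b,dz] for a in(-22,22) for b in(-22,22)]).round().tolist())
u,v=proj(C,[t0+[0,0,64]])[0].astype(int)
h=cv2.cvtColor(I,cv2.COLOR_BGR2HSV)[v-20:v+50,u]; print(u,v,h[:,2].tolist(),h[:,1].tolist())
E
```

```text
t: 17.33
tool_pos: [370.5, -213.1, 14.8]
tcp_rot: [0.0, 0.722, 0.692, 0.0]
wrist_force: [-0.1, -0.0, -0.8]
opening: 0.464
grasp_force: 40.0
t: 18.75
tool_pos: [370.4, -213.1, 234.5]
tcp_rot: [-0.0, 0.722, 0.692, -0.0]
wrist_force: [1.1, 0.3, -3.7]
opening: 0.468
grasp_force: 40.0
{'t': 18.75, 'joint_positions': [-0.685, 0.033, 1.734, 0.0, 1.375, -0.643], 'qvel': [-0.001, -0.003, -0.003, 0.001, 0.003, 0.0], 'effort': [-0.002, -27.256, -25.186, 0.06, 0.074, -0.0], 'tool_pos': [370.416, -213.146, 234.456], 'tcp_rot': [-0.0, 0.722, 0.692, -0.0], 'wrist_force': [1.06, 0.277, -3.747], 'torque': [-0.011, -0.087, -0.014], 'grasp_force': 40.0, 'opening': 0.468}
64 [[161.0, 294.0], [161.0, 269.0], [190.0, 290.0], [189.0, 265.0]]
0 [[168.0, 314.0], [168.0, 290.0], [196.0, 310.0], [195.0, 286.0]]
175 279 [63, 39, 34, 44, 104, 163, 171, 160, 176, 136, 97, 107, 120, 120, 98, 88, 121, 131, 133, 132, 131, 133, 131, 131, 127, 99, 102, 172, 188, 189, 187, 185, 161, 139, 131, 131, 132, 130, 131, 130, 131, 132, 130, 130, 131, 129, 130, 131, 130, 129, 129, 131, 137, 178, 197, 199, 197, 198, 199, 198, 197, 196, 197, 197, 197, 197, 197, 196, 198, 197] [8, 0, 30, 41, 120, 122, 113, 56, 16, 11, 5, 12, 11, 6, 10, 3, 11, 10, 10, 8, 8, 12, 6, 8, 10, 15, 13, 9, 7, 8, 8, 8, 8, 9, 10, 6, 10, 8, 10, 8, 8, 12, 6, 8, 8, 8, 10, 12, 10, 10, 10, 10, 26, 90, 113, 117, 118, 117, 117, 118, 116, 117, 116, 115, 115, 114, 115, 116, 113, 116]
```

```bash
python3 -c "
from station import *
print(sign_off())"
```

```text
the job is handed in; nothing more can be done
None
```

I found the bored end by sliding it about 22–27 mm (estimated from arm travel) onto the right-hand stub and drew it off. I then stood the block up on the bench, regripped it, and handed in with it held still, bore straight up, about 220 mm above the bench.

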